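# Pack the sample carrier

## Robot

A 7-joint arm with a two-finger parallel gripper is mounted at the origin on the work surface. World frame = base frame: x ahead of the robot, y to its left, z up, the work surface at z = 0. Lengths are in m, angles in rad, forces in N, time in s.
With the tool pointing down it reaches from about 0.35 to 0.9 m from the base axis. Payload 8.1 kg.
Tool frame: the origin (TCP) lies midway between the tips of the shut fingers; the grasp point (between the pads) lies 19 mm behind it; z points along the fingers, y is the line along which they close (so a half turn about z gives the same grasp; the last joint's range is limited). The gripper opens to 85 mm and grips with 20 to 120 N. Pads are 22 mm wide; open, the fingers measure 114 mm over their backs; the gripper's body (76 mm by 85 mm) begins 54 mm behind the grasp point. The pads swing forward as they close: fully open they stand 13 mm farther back than shut.
Start: joints at [-1.339, 0.434, 0.025, 1.573, -0.012, 1.134, -0.075], TCP at [0.205, 0.59, 0.231] pointing down, gripper open.
Joint ranges: [-2.62, 2.62], [-0.44, 2.09], [-1.27, 1.32], [0.08, 2.57], [-1.32, 4.46], [0.12, 2], [-2.74, 2.74]. Speed limits (rad/s): [2.22, 2.22, 3.01, 3.01, 3.14, 3.14, 3.14].

## Interface

Orientations are given as a unit quaternion [w, x, y, z].
In Python, from workcell import sense, capture, get_calibration, hand_in, silhouettes gives the robot as it stands. The module is installed in compiled form; this text tells all that it offers.
- The arm moves only by the tool step_arm, never from a script. Its arguments are lists of equal length, an entry for each row: "translation": the shift along the tool's x, y, z in cm, a list of three; "rot": the turn, a rotation vector about the tool's x, y, z in rad, a list of three; "fingers": the closure, from -1 (fully open) to 1 (shut). A call has exactly 10 rows; each row is the pose to reach, as a shift and turn from the pose commanded when the call began, along the tool's axes at that moment; what a row does not reach only later rows make up. A row lasts 1/12 s, in which the tool goes at most 41.7 mm and 7.16 degrees, less where a joint would pass 70% of its speed; a pose out of reach is approached as far as the arm can. A call with a gripper value outside its range is refused whole. The fingers move at their own pace and stop on an object; "grip_force" is the grip in N (left out, the last holds). Time passes only in rows, so rows that repeat a pose let the fingers close, or fill a call up. It gives the time, the measured TCP pose, the force, the opening and the grip force at its end, in the units of the state.
- sense(): the state, without advancing time (a new reading comes with each control period).
- capture(name): name is "side" or "top" or "wrist"; returns (picture, depth): 384x512x3 uint8, red, green, blue; 384x512 float32, m along the optical axis (not along the pixel's ray), 0 where there is no reading.
- get_calibration(name): a dict with "fx", "fy", "cx", "cy" (pixels), "rvec" (rotation vector, rad) and "tvec" (3), from world to camera coordinates, as OpenCV has them; the wrist camera has in their place "mount" (4x4, takes a point from camera to tool coordinates, whose origin is the TCP and whose axes are the flange's). Camera axes: x right, y down, z forward; pixel columns grow to the right and rows downward; lengths in m; the calibration is good to about 2 mm. A picture is of the moment at which its call begins: read the wrist's pose just before it. get_calibration takes no time and is no camera call.
- hand_in(): hands the job in; it is judged then, once.
Trained networks look in the newest picture that a camera, given by its name, has taken for a name from the list of things; names that differ only in an ending like _2 or _b are one class to them, and where a whole thing is asked for, a point or a joint stands for the part that bears it (a point fixed in the world has none). Each returns a list of dicts, best first, with "conf" (0 to 1); they miss things now and then, are a little off and sometimes report something else, mostly with a low value. They report only what shows in the picture. A call takes as long as a camera call.
- silhouettes(camera, thing): "pixels" (384x512 bool, what is visible of it) and "box" ([left, top, width, height] in pixels, round what is visible of it).
The state is a dict: "time": time; "joints": joint angles; "qvel": joint speeds; "joint_torque": joint torques, N m; "ee_pos": TCP position; "orientation": TCP orientation; "ft_force": force on the tool from outside, world axes, zero at the start; "torque": the same for the moment, N m; "finger_gap": finger opening in m; "gripper_force": force on a finger pad.
Only numpy, scipy, OpenCV 4.12 (cv2) and the standard library are available. Lean on these libraries where they do the work, as an engineer would, in place of code of your own. Each camera call takes 0.05 s, during which the arm holds its last target. There are 200 camera calls.

## Task

Pack the sample carrier: stand each of the four capped amber bottles upright in the pocket cut to its own shape (large round, small round, square, oblong for the flat one), fully down on the pocket's floor. Set the bottles down rather than dropping them, tip nothing over, and leave the open, uncapped bottles standing where they are.

Things in the scene. Friction and masses are not known exactly. Their poses are not given: they have to be found in the camera images.
- round_bottle: large round amber glass bottle with a cap: round body 60 mm across and 66 mm tall, sloping shoulder up to 78 mm. Black cap, 32 mm across, 24 mm tall, on the axis, top 112 mm above the origin: grip it from above. Below it 10 mm of narrower neck. Origin: centre of the underside, z up. Loose, upright at the start, turned anyhow. About 0.15 to 0.31 kg.
- small_bottle: small round amber glass bottle with a cap: round body 36 mm across, shoulder up to 54 mm. Black cap, 26 mm across, 24 mm tall, on the axis, top 88 mm above the origin: grip it from above. Below it 10 mm of narrower neck. Origin: centre of the underside, z up. Loose, upright at the start, turned anyhow. About 0.06 to 0.11 kg.
- square_bottle: square amber glass bottle with a cap: body 50 x 50 mm (sides along x and y), flat shoulder at 68 mm. Black cap, 32 mm across, 24 mm tall, on the axis, top 102 mm above the origin: grip it from above. Below it 10 mm of narrower neck. Origin: centre of the underside, z up. Loose, upright at the start, turned anyhow. About 0.14 to 0.28 kg.
- flat_bottle: flat amber glass bottle with a cap: body 72 mm along x, 32 mm along y, flat shoulder at 68 mm. Black cap, 32 mm across, 24 mm tall, on the axis, top 102 mm above the origin: grip it from above. Below it 10 mm of narrower neck. Origin: centre of the underside, z up. Loose, upright at the start, turned anyhow. About 0.13 to 0.25 kg.
- open_round: look-alike: round amber bottle of the same 60 mm body as the capped one, but without a cap: open neck, 26 mm across, mouth 100 mm up. Loose, stands among the others. Origin: centre of the underside.
- open_square: look-alike: square amber bottle of the same 50 mm body as the capped one, but without a cap: open neck, 26 mm across, mouth 90 mm up. Loose, stands among the others. Origin: centre of the underside.
- round_pocket: large round pocket, 78 mm across: in one of four fixed grey inserts (100 x 100 x 30 mm high), two by two in a shallow aluminium carrier; any may be in any corner, all share the carrier's turn. Origin: centre of the insert's underside, 8 mm above the table, under the pocket's centre; z up. Flat white pocket floor 6 mm above the origin, rim 30 mm above.
- small_pocket: small round pocket, 54 mm across: in one of four fixed grey inserts (100 x 100 x 30 mm high), two by two in a shallow aluminium carrier; any may be in any corner, all share the carrier's turn. Origin: centre of the insert's underside, 8 mm above the table, under the pocket's centre; z up. Flat white pocket floor 6 mm above the origin, rim 30 mm above.
- square_pocket: square pocket, 68 x 68 mm, sides along x and y: in one of four fixed grey inserts (100 x 100 x 30 mm high), two by two in a shallow aluminium carrier; any may be in any corner, all share the carrier's turn. Origin: centre of the insert's underside, 8 mm above the table, under the pocket's centre; z up. Flat white pocket floor 6 mm above the origin, rim 30 mm above.
- flat_pocket: oblong pocket, 90 mm along x and 50 mm along y: in one of four fixed grey inserts (100 x 100 x 30 mm high), two by two in a shallow aluminium carrier; any may be in any corner, all share the carrier's turn. Origin: centre of the insert's underside, 8 mm above the table, under the pocket's centre; z up. Flat white pocket floor 6 mm above the origin, rim 30 mm above.

How it is judged:
At the end, for the whole second after the job is handed in: Each capped bottle stands in the pocket of its own shape: within 14 mm of the pocket's centre, its underside less than 10 mm above the insert's underside (pocket floor at 6 mm), upright within 0.08 rad and at rest; both open bottles are upright and within 30 mm of where they started (horizontal distance between round_bottle and round_pocket below 0.014 m and z of round_bottle in the frame of round_pocket below 0.01 m and angle between each of round_bottle, small_bottle, square_bottle, flat_bottle, open_round, open_square's own z axis and vertical below 0.08 rad and linear speed of each of round_bottle, small_bottle, square_bottle, flat_bottle below 0.02 m/s and angular speed of each of round_bottle, small_bottle, square_bottle, flat_bottle below 0.2 rad/s and horizontal distance between small_bottle and small_pocket below 0.014 m and z of small_bottle in the frame of small_pocket below 0.01 m and horizontal distance between square_bottle and square_pocket below 0.014 m and z of square_bottle in the frame of square_pocket below 0.01 m and horizontal distance between flat_bottle and flat_pocket below 0.014 m and z of flat_bottle in the frame of flat_pocket below 0.01 m and distance of each of open_round, open_square from where it was at the start of the episode below 0.03 m); the robot touches nothing.
It fails at once if a bottle, capped or open, is tipped by more than 0.6 rad (angle between any of round_bottle, small_bottle, square_bottle, flat_bottle, open_round, open_square's own z axis and vertical above 0.6 rad).
It fails at once if an open bottle is moved by more than 30 mm (distance of any of open_round, open_square from where it was at the start of the episode above 0.03 m).
It fails at once if a bottle falls free of the fingers at more than 0.9 m/s (a drop of more than about 40 mm) ((linear speed of round_bottle above 0.9 m/s and contact force between round_bottle and the fingers below 0.05 N) or (linear speed of small_bottle above 0.9 m/s and contact force between small_bottle and the fingers below 0.05 N) or (linear speed of square_bottle above 0.9 m/s and contact force between square_bottle and the fingers below 0.05 N) or (linear speed of flat_bottle above 0.9 m/s and contact force between flat_bottle and the fingers below 0.05 N)).
It also fails if it takes over 102 s, if anything falls off the work surface, if the arm or the gripper's body presses on something with over 40 N, if the wrist force passes 120 N, or if a joint passes its speed limit or range.

## Working session

There is one attempt and no reset: what is moved stays moved. The work goes in short steps, Python scripts to look and compute and a tool call to move; the robot and the scene stay as the last step left them, time stands still between calls to the robot, and variables do not carry over. Pictures are saved under pics/ and viewed, at most 14 in all, crops included, and the job is handed in when it is done.

Besides the shell and the picture viewer there is one more tool, called after "Request:" in YAML: its name, and indented under it one key for each argument. step_arm: Moves the arm, as the interface text tells. Its arguments: {"type":"object","properties":{"translation":{"type":"array","items":{"type":"array","items":{"type":"number"}}},"rot":{"type":"array","items":{"type":"array","items":{"type":"number"}}},"fingers":{"type":"array","items":{"type":"number"}},"grip_force":{"type":"number"}},"required":["translation","rot","fingers"]}

```bash
mkdir -p pics; cat > h.py <<'E'
import numpy as np, cv2
from workcell import *
from scipy.spatial.transform import Rotation as R
def cloud(name,depth,st=None):
    c=get_calibration(name); v,u=np.mgrid[:384,:512]; z=depth
    P=np.stack([(u-c['cx'])/c['fx']*z,(v-c['cy'])/c['fy']*z,z],-1)
    if 'rvec' in c:
        Rm=cv2.Rodrigues(np.array(c['rvec'],float))[0]
        return (P-np.array(c['tvec']).ravel())@Rm
    w,x,y,zz=st['orientation']; M=np.array(c['mount'])
    P=P@M[:3,:3].T+M[:3,3]
    return P@R.from_quat([x,y,zz,w]).as_matrix().T+np.array(st['ee_pos'])
E
python3 - <<'E'
from h import *
s=sense();print(s)
ims=[]
for n in('top','side'):
    p,d=capture(n);cv2.imwrite(f'pics/{n}0.png',p[:,:,::-1]);np.save(f'{n}0.npy',d);X=cloud(n,d)
    np.save(f'{n}X.npy',X)
    for t in 'round_bottle small_bottle square_bottle flat_bottle open_round open_square round_pocket small_pocket square_pocket flat_pocket'.split():
        for r in silhouettes(n,t)[:2]:
            m=r['pixels']&(d>0);q=X[m]
            if len(q): 
                zt=np.percentile(q[:,2],98); tp=q[q[:,2]>zt-.008]
                print(n,t,round(r['conf'],2),r['box'],'med',np.median(q,0).round(3),'ztop',zt.round(3),'top',((tp.max(0)+tp.min(0))/2).round(4),np.ptp(tp,axis=0).round(3))
E
```

```text
{'time': 0.0, 'joints': array([-1.33855495,  0.4352224 ,  0.0249677 ,  1.57406814, -0.01160355,
        1.13398946, -0.07511251]), 'qvel': array([ 0.00232396,  0.00196836, -0.00111753, -0.00058623,  0.00038225,
       -0.00057897, -0.00048506]), 'joint_torque': array([-1.08381948e-03, -6.70445895e+01,  1.02495521e+00, -3.16223574e+01,
        1.57304085e-02,  1.21277547e-02,  3.80123743e-05]), 'ee_pos': array([0.20527524, 0.58981233, 0.23053746]), 'orientation': array([-6.14737390e-05,  1.66678422e-01,  9.86011009e-01, -7.68714694e-04]), 'ft_force': array([-0.33361432,  0.54300081,  0.42372845]), 'torque': array([ 0.03582317, -0.00827341, -0.02972304]), 'gripper_force': 0.0, 'finger_gap': 0.08541910329687107}
top round_bottle 0.88 [131.4, 204.6, 24.2, 30.2] med [0.438 0.328 0.071] ztop 0.114 top [0.4433 0.3388 0.1109] [0.028 0.03  0.009]
top round_bottle 0.75 [226.7, 148.2, 25.4, 30.5] med [0.591 0.091 0.067] ztop 0.09 top [0.5977 0.0936 0.0871] [0.023 0.024 0.01 ]
top small_bottle 0.76 [185.8, 204.5, 14.7, 16.2] med [0.456 0.205 0.055] ztop 0.091 top [0.4601 0.2099 0.0876] [0.026 0.
[... 1721 characters left out ...]
.026 0.01 ]
side open_square 0.45 [321.2, 217.1, 74.4, 49.7] med [ 0.55  -0.217  0.036] ztop 0.038 top [ 0.5482 -0.2177  0.0345] [0.124 0.12  0.009]
side round_pocket 0.61 [298.4, 178.8, 64.9, 36.0] med [ 0.63  -0.077  0.035] ztop 0.038 top [ 0.6161 -0.0875  0.0346] [0.123 0.12  0.009]
side small_pocket 0.91 [319.7, 214.5, 74.5, 54.0] med [ 0.55  -0.216  0.036] ztop 0.038 top [ 0.546  -0.2177  0.0345] [0.119 0.12  0.009]
side square_pocket 0.83 [346.6, 195.1, 68.0, 40.4] med [ 0.664 -0.181  0.035] ztop 0.038 top [ 0.6459 -0.1873  0.0344] [0.124 0.122 0.009]
side flat_pocket 0.85 [273.0, 199.0, 68.3, 47.0] med [ 0.52  -0.108  0.034] ztop 0.038 top [ 0.5175 -0.1168  0.0346] [0.127 0.124 0.009]
```

```bash
python3 - <<'E'
from h import *
p=cv2.imread('pics/top0.png');X=np.load('topX.npy')
cv2.imwrite('pics/c0.png',cv2.resize(p[110:250,100:390],None,fx=2.75,fy=2.75,interpolation=cv2.INTER_CUBIC))
d=X[...,2]
for n,c,lo,hi,r in [('square',(.567,.364),.058,.074,.045),('flat',(.578,.210),.058,.074,.05),('osq',(.597,.093),.05,.074,.045)]:
    q=X[(d>lo)&(d<hi)&(np.hypot(X[...,0]-c[0],X[...,1]-c[1])<r)][:,:2]
    print(n,len(q),cv2.minAreaRect((q*1000).astype(np.float32)))
q=X[(d>.028)&(d<.048)&(X[...,1]<0)][:,:2]
print('carrier',cv2.minAreaRect((q*1000).astype(np.float32)))
for n,c in dict(round=(.617,-.085),small=(.5495,-.214),square=(.6486,-.1847),flat=(.5187,-.1145)).items():
    q=X[(d>.0)&(d<.022)&(np.hypot(X[...,0]-c[0],X[...,1]-c[1])<.05)][:,:2]
    print(n,len(q),q.mean(0),cv2.minAreaRect((q*1000).astype(np.float32)))
E
```

```text
square 213 ((566.9786376953125, 365.0298156738281), (49.93577575683594, 51.111934661865234), 14.357780456542969)
flat 189 ((578.3251342773438, 210.41676330566406), (71.75044250488281, 31.29079246520996), 48.64872360229492)
osq 320 ((598.4029541015625, 92.6404800415039), (50.365562438964844, 50.8446159362793), 43.5924072265625)
carrier ((509.4101257324219, -334.108642578125), (665.2412109375, 929.202392578125), 89.98800659179688)
round 571 [ 0.62237827 -0.08588064] ((617.880859375, -90.3957290649414), (87.63912963867188, 72.14140319824219), 49.258567810058594)
small 275 [ 0.55288631 -0.21763028] ((545.2401123046875, -212.6233367919922), (78.8547592163086, 65.96387481689453), 60.034664154052734)
square 525 [ 0.65349768 -0.1867282 ] ((640.458740234375, -179.75802612304688), (84.93190002441406, 84.42326354980469), 16.234821319580078)
flat 565 [ 0.52090169 -0.1170163 ] ((513.5349731445312, -104.48379516601562), (95.1998291015625, 76.3758316040039), 17.514530181884766)
```

View pics/c0.png

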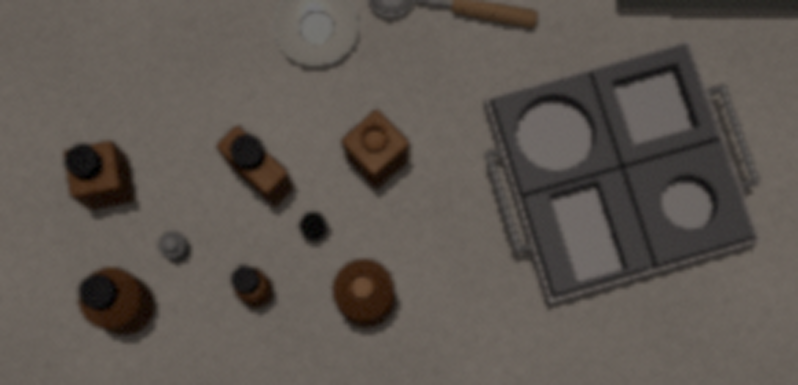

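The top view shows the carrier at right: round pocket (555,132), square (655,105), oblong (587,233), small round (690,202). The capped bottles are at left and the open ones at (375,145) and (365,290). I'll turn the tool square to the world and go above the round bottle.

Request:
step_arm:
  translation:
    - [-3.4, -1.8, 0]
    - [-6.8, -3.5, 0]
    - [-10.2, -5.3, 0]
    - [-13.6, -7.1, 0]
    - [-17, -8.9, 0]
    - [-20.4, -10.6, 0]
    - [-23.8, -12.4, 0]
    - [-27.2, -14.2, 0]
    - [-30.5, -15.9, 0]
    - [-30.5, -15.9, 0]
  rot:
    - [0, 0, -0.04]
    - [0, 0, -0.08]
    - [0, 0, -0.12]
    - [0, 0, -0.16]
    - [0, 0, -0.2]
    - [0, 0, -0.24]
    - [0, 0, -0.28]
    - [0, 0, -0.32]
    - [0, 0, -0.335]
    - [0, 0, -0.335]
  fingers: [-1, -1, -1, -1, -1, -1, -1, -1, -1, -1]
  grip_force: 50

```text
time: 1.93
ee_pos: [0.4474, 0.3323, 0.2316]
orientation: [0.002, 0.005, 1.0, -0.002]
ft_force: [-0.0, -0.2, 0.4]
finger_gap: 0.0859
gripper_force: 0.0
```

Request:
step_arm:
  translation:
    - [0, 0, 0]
    - [0, 0, 1]
    - [0, 0, 2.5]
    - [0, 0, 4]
    - [0, 0, 5.5]
    - [0, 0, 7]
    - [0, 0, 8]
    - [0, 0, 8.5]
    - [0, 0, 8.5]
    - [0, 0, 8.5]
  rot:
    - [0, 0, 0]
    - [0, 0, 0]
    - [0, 0, 0]
    - [0, 0, 0]
    - [0, 0, 0]
    - [0, 0, 0]
    - [0, 0, 0]
    - [0, 0, 0]
    - [0, 0, 0]
    - [0, 0, 0]
  fingers: [-1, -1, -1, -1, -1, -1, -1, -1, -1, -1]

```text
time: 2.77
ee_pos: [0.4409, 0.3405, 0.1464]
orientation: [-0.0, -0.001, 1.0, 0.0]
ft_force: [-0.4, -0.1, 0.8]
finger_gap: 0.0855
gripper_force: 0.0
```

Request:
step_arm:
  translation:
    - [0, -0.1, 1]
    - [0, -0.1, 2]
    - [0, -0.1, 3.5]
    - [0, -0.1, 5]
    - [0, -0.1, 6]
    - [0, -0.1, 6.4]
    - [0, -0.1, 6.4]
    - [0, -0.1, 6.4]
    - [0, -0.1, 6.4]
    - [0, -0.1, 6.4]
  rot:
    - [0, 0, 0]
    - [0, 0, 0]
    - [0, 0, 0]
    - [0, 0, 0]
    - [0, 0, 0]
    - [0, 0, 0]
    - [0, 0, 0]
    - [0, 0, 0]
    - [0, 0, 0]
    - [0, 0, 0]
  fingers: [-1, -1, -1, -1, -1, -1, -0.3, 0, 0.2, 0.3]

```text
time: 3.6
ee_pos: [0.4416, 0.3393, 0.0831]
orientation: [0.001, -0.0, 1.0, 0.001]
ft_force: [-0.4, 0.5, 0.1]
finger_gap: 0.0387
gripper_force: 0.0
```

Request:
step_arm:
  translation:
    - [0, 0, 0]
    - [0, 0, 0]
    - [0, 0, 0]
    - [0, 0, 0]
    - [0, 0, 0]
    - [0, 0, 0]
    - [0, 0, 0]
    - [0, 0, 0]
    - [0, 0, -0.5]
    - [0, 0, -1]
  rot:
    - [0, 0, 0]
    - [0, 0, 0]
    - [0, 0, 0]
    - [0, 0, 0]
    - [0, 0, 0]
    - [0, 0, 0]
    - [0, 0, 0]
    - [0, 0, 0]
    - [0, 0, 0]
    - [0, 0, 0]
  fingers: [0.5, 0.7, 1, 1, 1, 1, 1, 1, 1, 1]

```text
time: 4.43
ee_pos: [0.4407, 0.3384, 0.0922]
orientation: [-0.001, -0.0, 1.0, -0.001]
ft_force: [-0.1, 0.1, -2.2]
finger_gap: 0.0305
gripper_force: 49.7
```

Request:
step_arm:
  translation:
    - [0, 0, -1]
    - [0, 0, -2.5]
    - [0, 0, -4]
    - [0, 0, -6]
    - [0, 0, -8]
    - [0, 0, -10]
    - [0, 0, -12]
    - [0, 0, -13]
    - [0, 0, -14]
    - [0, 0, -14]
  rot:
    - [0, 0, 0]
    - [0, 0, 0]
    - [0, 0, 0]
    - [0, 0, 0]
    - [0, 0, 0]
    - [0, 0, 0]
    - [0, 0, 0]
    - [0, 0, 0]
    - [0, 0, 0]
    - [0, 0, 0]
  fingers: [1, 1, 1, 1, 1, 1, 1, 1, 1, 1]

```text
time: 5.27
ee_pos: [0.4417, 0.3394, 0.2342]
orientation: [0.001, -0.0, 1.0, 0.001]
ft_force: [0.5, 0.7, -2.6]
finger_gap: 0.0307
gripper_force: 49.9
```

Request:
step_arm:
  translation:
    - [-0.5, -1.2, 0]
    - [-1.3, -3, 0]
    - [-2.2, -5.4, 0]
    - [-3.1, -7.8, 0]
    - [-4.1, -10.2, 0]
    - [-5, -12.6, 0]
    - [-6, -15, 0]
    - [-7, -17.4, 0]
    - [-8, -19.7, 0]
    - [-9, -22, 0]
  rot:
    - [0, 0, 0]
    - [0, 0, 0]
    - [0, 0, 0]
    - [0, 0, 0]
    - [0, 0, 0]
    - [0, 0, 0]
    - [0, 0, 0]
    - [0, 0, 0]
    - [0, 0, 0]
    - [0, 0, 0]
  fingers: [1, 1, 1, 1, 1, 1, 1, 1, 1, 1]

```text
time: 6.1
ee_pos: [0.5308, 0.1164, 0.2309]
orientation: [-0.001, 0.0, 1.0, -0.001]
ft_force: [-0.2, -0.4, -2.3]
finger_gap: 0.0305
gripper_force: 49.8
```

Request:
step_arm:
  translation:
    - [-1, -2.4, 0]
    - [-2, -4.8, 0]
    - [-3, -7.2, 0]
    - [-4, -9.6, 0]
    - [-5, -12, 0]
    - [-6, -14.4, 0]
    - [-7, -16.8, 0]
    - [-7.8, -18.8, 0]
    - [-8.3, -20, 0]
    - [-8.5, -20.4, 0]
  rot:
    - [0, 0, 0]
    - [0, 0, 0]
    - [0, 0, 0]
    - [0, 0, 0]
    - [0, 0, 0]
    - [0, 0, 0]
    - [0, 0, 0]
    - [0, 0, 0]
    - [0, 0, 0]
    - [0, 0, 0]
  fingers: [1, 1, 1, 1, 1, 1, 1, 1, 1, 1]

```text
time: 6.93
ee_pos: [0.6157, -0.0886, 0.231]
orientation: [-0.001, 0.002, 1.0, -0.001]
ft_force: [-1.1, 0.3, -2.2]
finger_gap: 0.0303
gripper_force: 49.9
```

Request:
step_arm:
  translation:
    - [0, 0, 0]
    - [0, 0, 0.8]
    - [0, 0, 2.2]
    - [0, 0, 3.8]
    - [0, 0, 5.4]
    - [0, 0, 7]
    - [0, 0, 8.6]
    - [0, 0, 10.2]
    - [0, 0, 11.4]
    - [0, 0, 12.2]
  rot:
    - [0, 0, 0]
    - [0, 0, 0]
    - [0, 0, 0]
    - [0, 0, 0]
    - [0, 0, 0]
    - [0, 0, 0]
    - [0, 0, 0]
    - [0, 0, 0]
    - [0, 0, 0]
    - [0, 0, 0]
  fingers: [1, 1, 1, 1, 1, 1, 1, 1, 1, 1]

```text
time: 7.77
ee_pos: [0.6152, -0.0832, 0.1085]
orientation: [-0.001, -0.001, 1.0, 0.0]
ft_force: [-0.6, 0.4, -2.0]
finger_gap: 0.0305
gripper_force: 49.9
```

```bash
cat > v.py <<'E'
from h import *
import sys
p,d=capture('top');q,_=capture('side')
a=cv2.resize(p[115:245,100:390],None,fx=2.7,fy=2.2);b=cv2.resize(q[90:290,130:440],(a.shape[1],310))
cv2.imwrite(f'pics/{sys.argv[1]}.png',np.vstack([a,b])[:,:,::-1])
print(sense()['ee_pos'],sense()['ft_force'])
E
python3 v.py p1
```

```text
[ 0.61517548 -0.08391126  0.10879616] [-0.11060042 -0.37450145 -1.91990776]
```

View pics/p1.png

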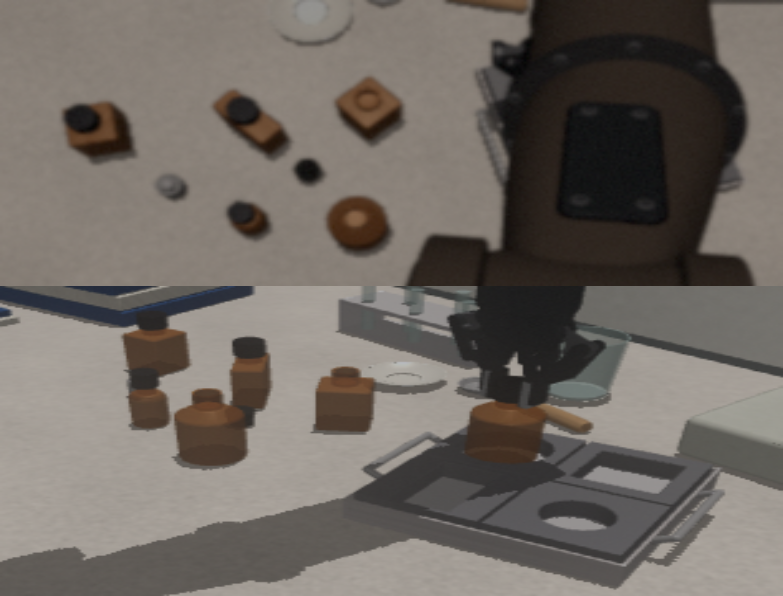

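The side view shows the round bottle held at (505,430), entering the round pocket. I'll lower the last 12 mm and release.

Request:
step_arm:
  translation:
    - [0, 0, 0.3]
    - [0, 0, 0.6]
    - [0, 0, 0.9]
    - [0, 0, 1.1]
    - [0, 0, 1.2]
    - [0, 0, 1.3]
    - [0, 0, 1.3]
    - [0, 0, 1.3]
    - [0, 0, 1.3]
    - [0, 0, 1.3]
  rot:
    - [0, 0, 0]
    - [0, 0, 0]
    - [0, 0, 0]
    - [0, 0, 0]
    - [0, 0, 0]
    - [0, 0, 0]
    - [0, 0, 0]
    - [0, 0, 0]
    - [0, 0, 0]
    - [0, 0, 0]
  fingers: [1, 1, 1, 1, 1, 1, 1, 1, 1, 1]

```text
time: 8.7
ee_pos: [0.6163, -0.0851, 0.0974]
orientation: [0.0, -0.0, 1.0, 0.0]
ft_force: [-0.4, 1.0, -2.5]
finger_gap: 0.0308
gripper_force: 50.2
```

Request:
step_arm:
  translation:
    - [0, 0, 0.1]
    - [0, 0, 0.2]
    - [0, 0, 0.3]
    - [0, 0, 0.3]
    - [0, 0, 0.3]
    - [0, 0, 0.3]
    - [0, 0, 0.3]
    - [0, 0, 0.3]
    - [0, 0, 0.3]
    - [0, 0, 0.3]
  rot:
    - [0, 0, 0]
    - [0, 0, 0]
    - [0, 0, 0]
    - [0, 0, 0]
    - [0, 0, 0]
    - [0, 0, 0]
    - [0, 0, 0]
    - [0, 0, 0]
    - [0, 0, 0]
    - [0, 0, 0]
  fingers: [1, 1, 1, 1, 1, 1, 1, 1, 1, 1]

```text
time: 9.53
ee_pos: [0.6175, -0.085, 0.0972]
orientation: [0.002, -0.0, 1.0, 0.0]
ft_force: [-5.9, 1.2, 21.4]
finger_gap: 0.0307
gripper_force: 52.4
```

Request:
step_arm:
  translation:
    - [0, 0, -0.1]
    - [0, 0, -0.2]
    - [0, 0, -0.2]
    - [0, 0, -0.2]
    - [0, 0, -0.2]
    - [0, 0, -0.2]
    - [0, 0, -0.2]
    - [0, 0, -0.2]
    - [0, 0, -0.2]
    - [0, 0, -0.2]
  rot:
    - [0, 0, 0]
    - [0, 0, 0]
    - [0, 0, 0]
    - [0, 0, 0]
    - [0, 0, 0]
    - [0, 0, 0]
    - [0, 0, 0]
    - [0, 0, 0]
    - [0, 0, 0]
    - [0, 0, 0]
  fingers: [1, 1, 0.2, 0, -0.2, -0.4, -0.5, -0.5, -0.5, -0.5]

```text
time: 10.37
ee_pos: [0.6162, -0.0851, 0.0962]
orientation: [-0.0, -0.0, 1.0, 0.0]
ft_force: [-1.1, 0.4, 0.2]
finger_gap: 0.0643
gripper_force: 0.0
```

Request:
step_arm:
  translation:
    - [0, 0, -0.5]
    - [0, 0, -1.5]
    - [0, 0, -3]
    - [0, 0, -5]
    - [0, 0, -7]
    - [0, 0, -9]
    - [0, 0, -11]
    - [0, 0, -12.5]
    - [0, 0, -13.5]
    - [0, 0, -13.5]
  rot:
    - [0, 0, 0]
    - [0, 0, 0]
    - [0, 0, 0]
    - [0, 0, 0]
    - [0, 0, 0]
    - [0, 0, 0]
    - [0, 0, 0]
    - [0, 0, 0]
    - [0, 0, 0]
    - [0, 0, 0]
  fingers: [-0.5, -0.5, -0.5, -0.5, -0.5, -0.5, -0.5, -0.5, -0.5, -0.5]

```text
time: 11.2
ee_pos: [0.6175, -0.0853, 0.2344]
orientation: [0.002, -0.0, 1.0, -0.0]
ft_force: [1.2, -0.9, -0.2]
finger_gap: 0.0642
gripper_force: 0.0
```

Request:
step_arm:
  translation:
    - [0.4, 3, 0]
    - [0.9, 7, 0]
    - [1.5, 11, 0]
    - [2, 15, 0]
    - [2.6, 19, 0]
    - [3.1, 23, 0]
    - [3.7, 26.5, 0]
    - [3.9, 28.5, 0]
    - [4, 29.4, 0]
    - [4, 29.4, 0]
  rot:
    - [0, 0, 0]
    - [0, 0, 0]
    - [0, 0, 0]
    - [0, 0, 0]
    - [0, 0, 0]
    - [0, 0, 0]
    - [0, 0, 0]
    - [0, 0, 0]
    - [0, 0, 0]
    - [0, 0, 0]
  fingers: [-0.5, -0.5, -0.5, -0.7, -0.7, -0.7, -0.7, -0.7, -0.7, -0.7]

```text
time: 12.03
ee_pos: [0.5752, 0.2114, 0.2304]
orientation: [-0.001, -0.002, 1.0, 0.0]
ft_force: [0.5, 0.3, 0.4]
finger_gap: 0.0727
gripper_force: 0.0
```

Request:
step_arm:
  translation:
    - [0, 0, 0]
    - [0, 0, 1.5]
    - [0, 0, 3.5]
    - [0, 0, 5.5]
    - [0, 0, 7.5]
    - [0, 0, 9.5]
    - [0, 0, 11]
    - [0, 0, 12]
    - [0, 0, 12.5]
    - [0, 0, 12.5]
  rot:
    - [0, 0, 0]
    - [0, 0, 0]
    - [0, 0, 0]
    - [0, 0, 0]
    - [0, 0, 0]
    - [0, 0, 0]
    - [0, 0, 0]
    - [0, 0, 0]
    - [0, 0, 0]
    - [0, 0, 0]
  fingers: [-0.7, -0.7, -0.7, -0.7, -0.7, -0.7, -0.7, -0.7, -0.7, -0.7]

```text
time: 12.87
ee_pos: [0.5762, 0.2071, 0.1055]
orientation: [-0.001, 0.001, 1.0, -0.001]
ft_force: [-0.1, -0.0, 1.3]
finger_gap: 0.0728
gripper_force: 0.0
```

Request:
step_arm:
  translation:
    - [0, 0.1, 0.6]
    - [0, 0.1, 1.5]
    - [0, 0.1, 2.4]
    - [0, 0.1, 3]
    - [0, 0.1, 3.2]
    - [0, 0.1, 3.2]
    - [0, 0.1, 3.2]
    - [0, 0.1, 3.2]
    - [0, 0.1, 3.2]
    - [0, 0.1, 3.2]
  rot:
    - [0, 0, 0]
    - [0, 0, 0]
    - [0, 0, 0]
    - [0, 0, 0]
    - [0, 0, 0]
    - [0, 0, 0]
    - [0, 0, 0]
    - [0, 0, 0]
    - [0, 0, 0]
    - [0, 0, 0]
  fingers: [-0.7, -0.7, -0.7, -0.6, -0.4, -0.2, 0, 0.1, 0.2, 0.3]

```text
time: 13.7
ee_pos: [0.5767, 0.2104, 0.0749]
orientation: [0.001, -0.0, 1.0, 0.0]
ft_force: [0.7, 0.6, 0.8]
finger_gap: 0.0311
gripper_force: 42.1
```

Request:
step_arm:
  translation:
    - [0, 0, 0]
    - [0, 0, 0]
    - [0, 0, 0]
    - [0, 0, 0]
    - [0, 0, 0]
    - [0, 0, 0]
    - [0, 0, 0]
    - [0, 0, 0]
    - [0, 0, -0.5]
    - [0, 0, -1]
  rot:
    - [0, 0, 0]
    - [0, 0, 0]
    - [0, 0, 0]
    - [0, 0, 0]
    - [0, 0, 0]
    - [0, 0, 0]
    - [0, 0, 0]
    - [0, 0, 0]
    - [0, 0, 0]
    - [0, 0, 0]
  fingers: [0.5, 0.7, 1, 1, 1, 1, 1, 1, 1, 1]

```text
time: 14.53
ee_pos: [0.5753, 0.2092, 0.0839]
orientation: [-0.001, 0.0, 1.0, -0.001]
ft_force: [-0.6, 0.6, -3.1]
finger_gap: 0.0306
gripper_force: 49.5
```

Request:
step_arm:
  translation:
    - [0, 0, -1]
    - [0, 0, -2.5]
    - [0, 0, -4]
    - [0, 0, -6]
    - [0, 0, -8]
    - [0, 0, -10]
    - [0, 0, -12]
    - [0, 0, -14]
    - [0, 0, -15]
    - [0, 0, -15]
  rot:
    - [0, 0, 0]
    - [0, 0, 0]
    - [0, 0, 0]
    - [0, 0, 0]
    - [0, 0, 0]
    - [0, 0, 0]
    - [0, 0, 0]
    - [0, 0, 0]
    - [0, 0, 0]
    - [0, 0, 0]
  fingers: [1, 1, 1, 1, 1, 1, 1, 1, 1, 1]

```text
time: 15.37
ee_pos: [0.5773, 0.2101, 0.2371]
orientation: [0.002, 0.0, 1.0, 0.001]
ft_force: [0.5, -0.0, -2.5]
finger_gap: 0.0308
gripper_force: 49.6
```

Request:
step_arm:
  translation:
    - [0.2, -1, 0]
    - [0.5, -3, 0]
    - [0.9, -5, 0]
    - [1.3, -7.2, 0]
    - [1.7, -9.4, 0]
    - [2.1, -11.6, 0]
    - [2.5, -13.8, 0]
    - [2.9, -16, 0]
    - [3.3, -18.2, 0]
    - [3.7, -20.4, 0]
  rot:
    - [0, 0, 0.02]
    - [0, 0, 0.06]
    - [0, 0, 0.1]
    - [0, 0, 0.14]
    - [0, 0, 0.18]
    - [0, 0, 0.22]
    - [0, 0, 0.26]
    - [0, 0, 0.3]
    - [0, 0, 0.34]
    - [0, 0, 0.38]
  fingers: [1, 1, 1, 1, 1, 1, 1, 1, 1, 1]

```text
time: 16.2
ee_pos: [0.5387, 0.0035, 0.2344]
orientation: [0.0, 0.191, 0.982, 0.0]
ft_force: [-0.2, -0.7, -2.0]
finger_gap: 0.0305
gripper_force: 49.7
```

```bash
cat > to.py <<'E'
# offset in tool axes (cm) and tool-z turn (rad) to world target x y z [yaw of tool y, deg]
from h import *
import sys
s=sense();w,x,y,z=s['orientation'];M=R.from_quat([x,y,z,w]).as_matrix()
t=np.array([float(a) for a in sys.argv[1:4]])
yaw=np.arctan2(M[1,1],M[0,1])
print((M.T@(t-s['ee_pos'])*100).round(2),'yaw',np.degrees(yaw).round(1), 'rot', round(yaw-np.radians(float(sys.argv[4])),3) if len(sys.argv)>4 else '', s['joints'].round(2))
E
python3 to.py .518 -.1157 .234 58
```

```text
[ -2.55 -11.83   0.04] yaw 68.0 rot 0.174 [-0.34  0.29  0.3   1.8  -0.1   1.06  1.18]
```

Request:
step_arm:
  translation:
    - [-0.4, -2, 0]
    - [-0.8, -4, 0]
    - [-1.2, -5.8, 0]
    - [-1.6, -7.6, 0]
    - [-2, -9.2, 0]
    - [-2.3, -10.6, 0]
    - [-2.5, -11.5, 0]
    - [-2.55, -11.9, 0]
    - [-2.55, -11.9, 0]
    - [-2.55, -11.9, 0]
  rot:
    - [0, 0, 0.04]
    - [0, 0, 0.08]
    - [0, 0, 0.11]
    - [0, 0, 0.14]
    - [0, 0, 0.16]
    - [0, 0, 0.176]
    - [0, 0, 0.176]
    - [0, 0, 0.176]
    - [0, 0, 0.176]
    - [0, 0, 0.176]
  fingers: [1, 1, 1, 1, 1, 1, 1, 1, 1, 1]

```text
time: 17.03
ee_pos: [0.519, -0.1134, 0.2342]
orientation: [-0.0, 0.274, 0.962, 0.0]
ft_force: [-1.0, 0.1, -3.5]
finger_gap: 0.0308
gripper_force: 49.7
```

Request:
step_arm:
  translation:
    - [0, 0, 0.8]
    - [0, 0, 2]
    - [0, 0, 3.5]
    - [0, 0, 5]
    - [0, 0, 6.5]
    - [0, 0, 8]
    - [0, 0, 9]
    - [0, 0, 9.5]
    - [0, 0, 9.5]
    - [0, 0, 9.5]
  rot:
    - [0, 0, 0]
    - [0, 0, 0]
    - [0, 0, 0]
    - [0, 0, 0]
    - [0, 0, 0]
    - [0, 0, 0]
    - [0, 0, 0]
    - [0, 0, 0]
    - [0, 0, 0]
    - [0, 0, 0]
  fingers: [1, 1, 1, 1, 1, 1, 1, 1, 1, 1]

```text
time: 17.87
ee_pos: [0.519, -0.1139, 0.1394]
orientation: [0.0, 0.274, 0.962, 0.0]
ft_force: [-0.1, -0.0, -2.5]
finger_gap: 0.0306
gripper_force: 49.7
```

```bash
python3 v.py p2;python3 to.py .518 -.1157 .088 58
```

```text
[ 0.51939445 -0.11408968  0.14002803] [ 0.15048373 -0.26914084 -2.03215277]
[ 0.04 -0.21  5.2 ] yaw 58.2 rot 0.003 [-0.15  0.39  0.36  1.93 -0.18  0.84  1.31]
```

View pics/p2.png

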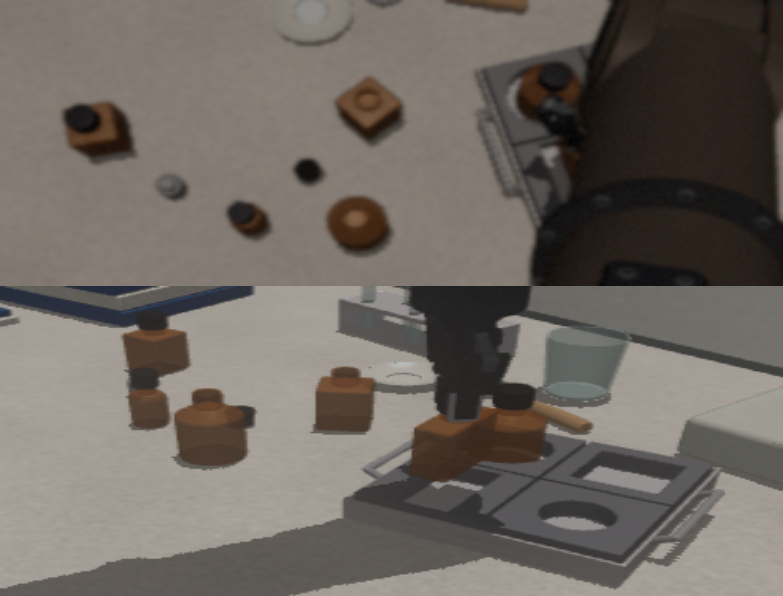

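The flat bottle hangs above the oblong pocket at (455,445), apparently aligned. I'll check its yaw by depth.

```bash
python3 - <<'E'
from h import *
p,d=capture('side');X=cloud('side',d)
q=X[(X[...,2]>.075)&(X[...,2]<.125)&(np.hypot(X[...,0]-.5175,X[...,1]+.116)<.046)][:,:2]
print(len(q),cv2.minAreaRect((q*1000).astype(np.float32)))
q=X[(X[...,2]>.012)&(X[...,2]<.02)&(np.hypot(X[...,0]-.517,X[...,1]+.117)<.055)][:,:2]
print(len(q),cv2.minAreaRect((q*1000).astype(np.float32)))
E
```

```text
729 ((519.0616455078125, -130.15403747558594), (29.688438415527344, 76.473876953125), 82.5833740234375)
408 ((511.8653869628906, -111.11156463623047), (103.22172546386719, 39.5691032409668), 15.882959365844727)
```

Request:
step_arm:
  translation:
    - [0, -0.15, 0.3]
    - [0, -0.15, 0.9]
    - [0, -0.15, 1.6]
    - [0, -0.15, 2.3]
    - [0, -0.15, 3]
    - [0, -0.15, 3.6]
    - [0, -0.15, 4.2]
    - [0, -0.15, 4.5]
    - [0, -0.15, 4.7]
    - [0, -0.15, 4.7]
  rot:
    - [0, 0, 0]
    - [0, 0, 0]
    - [0, 0, 0]
    - [0, 0, 0]
    - [0, 0, 0]
    - [0, 0, 0]
    - [0, 0, 0]
    - [0, 0, 0]
    - [0, 0, 0]
    - [0, 0, 0]
  fingers: [1, 1, 1, 1, 1, 1, 1, 1, 1, 1]

```text
time: 18.85
ee_pos: [0.5178, -0.1153, 0.0919]
orientation: [-0.0, 0.274, 0.962, -0.0]
ft_force: [1.2, -0.7, -2.7]
finger_gap: 0.0307
gripper_force: 49.7
```

Request:
step_arm:
  translation:
    - [0, 0, 0.1]
    - [0, 0, 0.2]
    - [0, 0, 0.3]
    - [0, 0, 0.4]
    - [0, 0, 0.5]
    - [0, 0, 0.6]
    - [0, 0, 0.6]
    - [0, 0, 0.6]
    - [0, 0, 0.6]
    - [0, 0, 0.6]
  rot:
    - [0, 0, 0]
    - [0, 0, 0]
    - [0, 0, 0]
    - [0, 0, 0]
    - [0, 0, 0]
    - [0, 0, 0]
    - [0, 0, 0]
    - [0, 0, 0]
    - [0, 0, 0]
    - [0, 0, 0]
  fingers: [1, 1, 1, 1, 1, 1, 1, 1, 1, 1]

```text
time: 19.68
ee_pos: [0.5189, -0.1157, 0.0887]
orientation: [0.001, 0.275, 0.962, 0.001]
ft_force: [-7.0, 2.0, 27.3]
finger_gap: 0.0308
gripper_force: 52.8
```

Request:
step_arm:
  translation:
    - [0, 0, -0.2]
    - [0, 0, -0.3]
    - [0, 0, -0.3]
    - [0, 0, -0.3]
    - [0, 0, -0.3]
    - [0, 0, -0.3]
    - [0, 0, -0.3]
    - [0, 0, -0.3]
    - [0, 0, -0.3]
    - [0, 0, -0.3]
  rot:
    - [0, 0, 0]
    - [0, 0, 0]
    - [0, 0, 0]
    - [0, 0, 0]
    - [0, 0, 0]
    - [0, 0, 0]
    - [0, 0, 0]
    - [0, 0, 0]
    - [0, 0, 0]
    - [0, 0, 0]
  fingers: [1, 1, 0.2, 0, -0.2, -0.4, -0.5, -0.5, -0.5, -0.5]

```text
time: 20.52
ee_pos: [0.518, -0.1154, 0.0892]
orientation: [-0.0, 0.274, 0.962, -0.0]
ft_force: [-0.4, 0.8, 0.5]
finger_gap: 0.0639
gripper_force: 0.0
```

Request:
step_arm:
  translation:
    - [0, 0, -0.5]
    - [0, 0, -1.5]
    - [0, 0, -3]
    - [0, 0, -5]
    - [0, 0, -7]
    - [0, 0, -9]
    - [0, 0, -11]
    - [0, 0, -13]
    - [0, 0, -14]
    - [0, 0, -14]
  rot:
    - [0, 0, 0]
    - [0, 0, 0]
    - [0, 0, 0]
    - [0, 0, 0]
    - [0, 0, 0]
    - [0, 0, -0.1]
    - [0, 0, -0.2]
    - [0, 0, -0.3]
    - [0, 0, -0.4]
    - [0, 0, -0.5]
  fingers: [-0.5, -0.5, -0.5, -0.5, -0.5, -0.5, -0.5, -0.5, -0.5, -0.5]

```text
time: 21.35
ee_pos: [0.5194, -0.1159, 0.2331]
orientation: [0.003, 0.026, 1.0, -0.0]
ft_force: [0.1, 0.3, 0.2]
finger_gap: 0.0645
gripper_force: 0.0
```

```bash
python3 to.py .566 .363 .232 90
```

```text
[-2.2  48.06  0.1 ] yaw 87.1 rot -0.051 [-0.1   0.28  0.28  1.82 -0.09  1.05  1.73]
```

Request:
step_arm:
  translation:
    - [-0.1, 2.5, 0]
    - [-0.3, 6, 0]
    - [-0.4, 9.5, 0]
    - [-0.6, 13, 0]
    - [-0.8, 16.5, 0]
    - [-0.9, 20, 0]
    - [-1.1, 23.5, 0]
    - [-1.2, 27, 0]
    - [-1.4, 30.5, 0]
    - [-1.6, 34, 0]
  rot:
    - [0, 0, -0.05]
    - [0, 0, -0.054]
    - [0, 0, -0.054]
    - [0, 0, -0.054]
    - [0, 0, -0.054]
    - [0, 0, -0.054]
    - [0, 0, -0.054]
    - [0, 0, -0.054]
    - [0, 0, -0.054]
    - [0, 0, -0.054]
  fingers: [-0.7, -0.7, -0.7, -0.7, -0.7, -0.7, -0.7, -0.7, -0.7, -0.7]

```text
time: 22.18
ee_pos: [0.5529, 0.2248, 0.2306]
orientation: [0.001, 0.001, 1.0, 0.0]
ft_force: [0.6, 0.0, 0.5]
finger_gap: 0.0724
gripper_force: 0.0
```

```bash
python3 to.py .566 .363 .232 90
```

```text
[-1.27 13.82 -0.14] yaw 89.9 rot -0.002 [-0.58  0.39  0.14  1.65 -0.06  1.1   1.15]
```

Request:
step_arm:
  translation:
    - [-0.4, 3.5, 0]
    - [-0.7, 7, 0]
    - [-1, 10.5, 0]
    - [-1.1, 12.8, 0]
    - [-1.2, 13.8, 0]
    - [-1.2, 13.9, 0]
    - [-1.2, 13.9, 1]
    - [-1.2, 13.9, 3]
    - [-1.2, 13.9, 5]
    - [-1.2, 13.9, 7]
  rot:
    - [0, 0, 0]
    - [0, 0, 0]
    - [0, 0, 0]
    - [0, 0, 0]
    - [0, 0, 0]
    - [0, 0, 0]
    - [0, 0, 0]
    - [0, 0, 0]
    - [0, 0, 0]
    - [0, 0, 0]
  fingers: [-0.7, -0.7, -0.7, -0.7, -0.7, -0.7, -0.7, -0.7, -0.7, -0.7]

```text
time: 23.02
ee_pos: [0.566, 0.359, 0.1587]
orientation: [0.0, 0.002, 1.0, -0.001]
ft_force: [0.3, 1.0, -0.1]
finger_gap: 0.0726
gripper_force: 0.0
```

Request:
step_arm:
  translation:
    - [0, 0, 1]
    - [0, 0, 3]
    - [0, 0, 4.5]
    - [0, 0, 5.3]
    - [0, 0, 5.5]
    - [0, 0, 5.5]
    - [0, 0, 5.5]
    - [0, 0, 5.5]
    - [0, 0, 5.5]
    - [0, 0, 5.5]
  rot:
    - [0, 0, 0]
    - [0, 0, 0]
    - [0, 0, 0]
    - [0, 0, 0]
    - [0, 0, 0]
    - [0, 0, 0]
    - [0, 0, 0]
    - [0, 0, 0]
    - [0, 0, 0]
    - [0, 0, 0]
  fingers: [-0.7, -0.7, -0.7, -0.7, -0.7, -0.7, -0.7, -0.7, -0.7, -0.7]

```text
time: 23.85
ee_pos: [0.5655, 0.3625, 0.1051]
orientation: [0.0, 0.001, 1.0, 0.0]
ft_force: [-0.3, -0.1, 0.5]
finger_gap: 0.0724
gripper_force: 0.0
```

```bash
python3 to.py .566 .363 .074 90
```

```text
[-0.04  0.05  3.11] yaw 89.9 rot -0.002 [-0.72  0.62  0.1   1.59 -0.07  0.93  0.98]
```

Request:
step_arm:
  translation:
    - [0, 0, 0.6]
    - [0, 0, 1.5]
    - [0, 0, 2.4]
    - [0, 0, 2.9]
    - [0, 0, 3.1]
    - [0, 0, 3.1]
    - [0, 0, 3.1]
    - [0, 0, 3.1]
    - [0, 0, 3.1]
    - [0, 0, 3.1]
  rot:
    - [0, 0, 0]
    - [0, 0, 0]
    - [0, 0, 0]
    - [0, 0, 0]
    - [0, 0, 0]
    - [0, 0, 0]
    - [0, 0, 0]
    - [0, 0, 0]
    - [0, 0, 0]
    - [0, 0, 0]
  fingers: [-0.7, -0.7, -0.7, -0.6, -0.4, -0.2, 0, 0.1, 0.2, 0.3]

```text
time: 24.68
ee_pos: [0.5655, 0.3629, 0.074]
orientation: [0.0, 0.001, 1.0, 0.001]
ft_force: [0.2, 1.5, 1.7]
finger_gap: 0.031
gripper_force: 43.7
```

Request:
step_arm:
  translation:
    - [0, 0, 0]
    - [0, 0, 0]
    - [0, 0, 0]
    - [0, 0, 0]
    - [0, 0, 0]
    - [0, 0, 0]
    - [0, 0, 0]
    - [0, 0, 0]
    - [0, 0, -0.5]
    - [0, 0, -1]
  rot:
    - [0, 0, 0]
    - [0, 0, 0]
    - [0, 0, 0]
    - [0, 0, 0]
    - [0, 0, 0]
    - [0, 0, 0]
    - [0, 0, 0]
    - [0, 0, 0]
    - [0, 0, 0]
    - [0, 0, 0]
  fingers: [0.5, 0.7, 1, 1, 1, 1, 1, 1, 1, 1]

```text
time: 25.52
ee_pos: [0.5646, 0.3612, 0.0828]
orientation: [-0.001, 0.001, 1.0, -0.001]
ft_force: [0.0, -1.0, -1.3]
finger_gap: 0.0307
gripper_force: 49.5
```

Request:
step_arm:
  translation:
    - [0, 0, -1]
    - [0, 0, -2.5]
    - [0, 0, -4]
    - [0, 0, -6]
    - [0, 0, -8]
    - [0, 0, -10]
    - [0, 0, -12]
    - [0, 0, -14]
    - [0, 0, -15]
    - [0, 0, -15]
  rot:
    - [0, 0, 0]
    - [0, 0, 0]
    - [0, 0, 0]
    - [0, 0, 0]
    - [0, 0, 0]
    - [0, 0, 0]
    - [0, 0, 0]
    - [0, 0, 0]
    - [0, 0, 0]
    - [0, 0, 0]
  fingers: [1, 1, 1, 1, 1, 1, 1, 1, 1, 1]

```text
time: 26.35
ee_pos: [0.5663, 0.3626, 0.2364]
orientation: [0.002, 0.001, 1.0, 0.001]
ft_force: [1.3, -0.0, -1.3]
finger_gap: 0.0301
gripper_force: 49.5
```

```bash
python3 to.py .647 -.186 .234 92.3
```

```text
[ -8.19 -54.84   0.13] yaw 89.9 rot -0.042 [-0.73  0.51  0.12  1.45 -0.06  1.19  0.97]
```

Request:
step_arm:
  translation:
    - [-0.2, -1.2, 0]
    - [-0.5, -3.4, 0]
    - [-0.9, -6, 0]
    - [-1.3, -8.8, 0]
    - [-1.7, -11.6, 0]
    - [-2.1, -14.4, 0]
    - [-2.5, -17.2, 0]
    - [-3, -20, 0]
    - [-3.4, -22.8, 0]
    - [-3.8, -25.6, 0]
  rot:
    - [0, 0, 0]
    - [0, 0, -0.01]
    - [0, 0, -0.02]
    - [0, 0, -0.03]
    - [0, 0, -0.04]
    - [0, 0, -0.04]
    - [0, 0, -0.04]
    - [0, 0, -0.04]
    - [0, 0, -0.04]
    - [0, 0, -0.04]
  fingers: [1, 1, 1, 1, 1, 1, 1, 1, 1, 1]

```text
time: 27.18
ee_pos: [0.6016, 0.1032, 0.2315]
orientation: [-0.001, -0.019, 1.0, -0.001]
ft_force: [1.5, -0.9, -2.6]
finger_gap: 0.0308
gripper_force: 49.6
```

```bash
python3 to.py .647 -.186 .234 92.3
```

```text
[ -3.46 -29.07  -0.23] yaw 92.1 rot -0.003 [-0.37  0.41  0.16  1.62 -0.07  1.12  1.42]
```

Request:
step_arm:
  translation:
    - [-0.4, -3, 0]
    - [-0.7, -6, 0]
    - [-1.1, -9, 0]
    - [-1.5, -12.2, 0]
    - [-1.9, -15.4, 0]
    - [-2.3, -18.6, 0]
    - [-2.7, -21.8, 0]
    - [-3.1, -25, 0]
    - [-3.3, -27.5, 0]
    - [-3.4, -29, 0]
  rot:
    - [0, 0, 0]
    - [0, 0, 0]
    - [0, 0, 0]
    - [0, 0, 0]
    - [0, 0, 0]
    - [0, 0, 0]
    - [0, 0, 0]
    - [0, 0, 0]
    - [0, 0, 0]
    - [0, 0, 0]
  fingers: [1, 1, 1, 1, 1, 1, 1, 1, 1, 1]

```text
time: 28.02
ee_pos: [0.6458, -0.1876, 0.2314]
orientation: [-0.002, -0.017, 1.0, -0.001]
ft_force: [0.2, -0.5, -1.3]
finger_gap: 0.0305
gripper_force: 49.6
```

Request:
step_arm:
  translation:
    - [0, 0, 0]
    - [0, 0, 0.5]
    - [0, 0, 2]
    - [0, 0, 3.5]
    - [0, 0, 5]
    - [0, 0, 6.5]
    - [0, 0, 8]
    - [0, 0, 9]
    - [0, 0, 9.5]
    - [0, 0, 9.5]
  rot:
    - [0, 0, 0]
    - [0, 0, 0]
    - [0, 0, 0]
    - [0, 0, 0]
    - [0, 0, 0]
    - [0, 0, 0]
    - [0, 0, 0]
    - [0, 0, 0]
    - [0, 0, 0]
    - [0, 0, 0]
  fingers: [1, 1, 1, 1, 1, 1, 1, 1, 1, 1]

```text
time: 28.85
ee_pos: [0.647, -0.1809, 0.1368]
orientation: [-0.001, -0.02, 1.0, 0.001]
ft_force: [0.2, -0.1, -1.7]
finger_gap: 0.0304
gripper_force: 49.7
```

```bash
python3 v.py p3;python3 to.py .647 -.186 .088 92.3
```

```text
[ 0.64806186 -0.18184044  0.13870776] [ 0.46046664 -0.29245138 -1.56868219]
[ 0.12 -0.41  5.07] yaw 92.2 rot -0.001 [ 0.06  0.59  0.2   1.56 -0.14  1.    1.92]
```

View pics/p3.png

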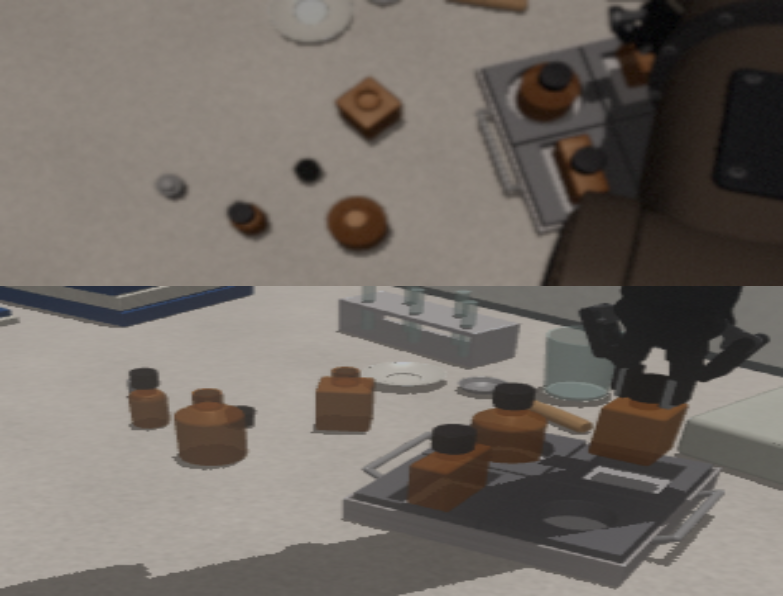

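The flat and round bottles are seated at (450,470) and (510,430), and the square bottle hangs at (640,425) above its pocket, aligned with it. I'll centre it 4 mm and lower.

Request:
step_arm:
  translation:
    - [0.05, -0.35, 0.2]
    - [0.05, -0.35, 0.7]
    - [0.05, -0.35, 1.4]
    - [0.05, -0.35, 2.1]
    - [0.05, -0.35, 2.8]
    - [0.05, -0.35, 3.4]
    - [0.05, -0.35, 4]
    - [0.05, -0.35, 4.4]
    - [0.05, -0.35, 4.5]
    - [0.05, -0.35, 4.5]
  rot:
    - [0, 0, 0]
    - [0, 0, 0]
    - [0, 0, 0]
    - [0, 0, 0]
    - [0, 0, 0]
    - [0, 0, 0]
    - [0, 0, 0]
    - [0, 0, 0]
    - [0, 0, 0]
    - [0, 0, 0]
  fingers: [1, 1, 1, 1, 1, 1, 1, 1, 1, 1]

```text
time: 29.78
ee_pos: [0.6472, -0.1858, 0.0929]
orientation: [-0.0, -0.019, 1.0, 0.0]
ft_force: [-0.3, -0.1, -1.6]
finger_gap: 0.0305
gripper_force: 49.7
```

Request:
step_arm:
  translation:
    - [0, 0, 0.1]
    - [0, 0, 0.2]
    - [0, 0, 0.3]
    - [0, 0, 0.4]
    - [0, 0, 0.5]
    - [0, 0, 0.6]
    - [0, 0, 0.6]
    - [0, 0, 0.6]
    - [0, 0, 0.6]
    - [0, 0, 0.6]
  rot:
    - [0, 0, 0]
    - [0, 0, 0]
    - [0, 0, 0]
    - [0, 0, 0]
    - [0, 0, 0]
    - [0, 0, 0]
    - [0, 0, 0]
    - [0, 0, 0]
    - [0, 0, 0]
    - [0, 0, 0]
  fingers: [1, 1, 1, 1, 1, 1, 1, 1, 1, 1]

```text
time: 30.62
ee_pos: [0.6477, -0.1858, 0.0879]
orientation: [0.0, -0.019, 1.0, 0.0]
ft_force: [-2.3, 1.6, 5.8]
finger_gap: 0.0304
gripper_force: 50.2
```

Request:
step_arm:
  translation:
    - [0, 0, 0]
    - [0, 0, 0]
    - [0, 0, 0]
    - [0, 0, 0]
    - [0, 0, 0]
    - [0, 0, 0]
    - [0, 0, 0]
    - [0, 0, 0]
    - [0, 0, 0]
    - [0, 0, 0]
  rot:
    - [0, 0, 0]
    - [0, 0, 0]
    - [0, 0, 0]
    - [0, 0, 0]
    - [0, 0, 0]
    - [0, 0, 0]
    - [0, 0, 0]
    - [0, 0, 0]
    - [0, 0, 0]
    - [0, 0, 0]
  fingers: [1, 1, 0.2, 0, -0.2, -0.4, -0.5, -0.5, -0.5, -0.5]

```text
time: 31.45
ee_pos: [0.6474, -0.1859, 0.0873]
orientation: [0.0, -0.019, 1.0, 0.0]
ft_force: [-0.3, 0.1, 0.7]
finger_gap: 0.0642
gripper_force: 0.0
```

Request:
step_arm:
  translation:
    - [0, 0, -0.5]
    - [0, 0, -1.5]
    - [0, 0, -3]
    - [0, 0, -5]
    - [0, 0, -7]
    - [0, 0, -9]
    - [0, 0, -11]
    - [0, 0, -13]
    - [0, 0, -14]
    - [0, 0, -14]
  rot:
    - [0, 0, 0]
    - [0, 0, 0]
    - [0, 0, 0]
    - [0, 0, 0]
    - [0, 0, 0]
    - [0, 0, 0.01]
    - [0, 0, 0.02]
    - [0, 0, 0.03]
    - [0, 0, 0.04]
    - [0, 0, 0.04]
  fingers: [-0.5, -0.5, -0.5, -0.5, -0.5, -0.5, -0.5, -0.5, -0.5, -0.5]

```text
time: 32.28
ee_pos: [0.6488, -0.1864, 0.2308]
orientation: [0.003, 0.001, 1.0, -0.001]
ft_force: [0.1, 0.4, -0.9]
finger_gap: 0.064
gripper_force: 0.0
```

```bash
python3 to.py .459 .2085 .23 90
```

```text
[19.08 39.44 -0.06] yaw 89.8 rot -0.003 [ 0.05  0.52  0.23  1.46 -0.13  1.18  1.87]
```

Request:
step_arm:
  translation:
    - [1, 2, 0]
    - [2.5, 5, 0]
    - [4, 8.3, 0]
    - [5.6, 11.6, 0]
    - [7.2, 14.9, 0]
    - [8.8, 18.2, 0]
    - [10.4, 21.5, 0]
    - [12, 24.8, 0]
    - [13.6, 28.1, 0]
    - [15.2, 31.4, 0]
  rot:
    - [0, 0, 0]
    - [0, 0, 0]
    - [0, 0, 0]
    - [0, 0, 0]
    - [0, 0, 0]
    - [0, 0, 0]
    - [0, 0, 0]
    - [0, 0, 0]
    - [0, 0, 0]
    - [0, 0, 0]
  fingers: [-0.6, -0.6, -0.6, -0.6, -0.6, -0.6, -0.6, -0.6, -0.6, -0.6]

```text
time: 33.12
ee_pos: [0.4944, 0.1297, 0.2265]
orientation: [-0.001, 0.001, 1.0, -0.0]
ft_force: [0.2, 0.4, 0.3]
finger_gap: 0.0684
gripper_force: 0.0
```

Request:
step_arm:
  translation:
    - [1.5, 3, 0]
    - [2.8, 5.8, 0]
    - [3.5, 7.4, 0]
    - [3.8, 8, 0]
    - [3.8, 8, 0]
    - [3.8, 8, 1]
    - [3.8, 8, 3]
    - [3.8, 8, 5]
    - [3.8, 8, 7]
    - [3.8, 8, 8.5]
  rot:
    - [0, 0, 0]
    - [0, 0, 0]
    - [0, 0, 0]
    - [0, 0, 0]
    - [0, 0, 0]
    - [0, 0, 0]
    - [0, 0, 0]
    - [0, 0, 0]
    - [0, 0, 0]
    - [0, 0, 0]
  fingers: [-0.6, -0.6, -0.6, -0.6, -0.6, -0.6, -0.6, -0.6, -0.6, -0.6]

```text
time: 33.95
ee_pos: [0.4583, 0.2058, 0.14]
orientation: [-0.001, 0.002, 1.0, -0.001]
ft_force: [-1.4, -0.1, 0.5]
finger_gap: 0.0681
gripper_force: 0.0
```

Request:
step_arm:
  translation:
    - [0, 0, 1.5]
    - [0, 0, 3]
    - [0, 0, 4.2]
    - [0, 0, 5]
    - [0, 0, 5]
    - [0, 0, 5]
    - [0, 0, 5]
    - [0, 0, 5]
    - [0, 0, 5]
    - [0, 0, 5]
  rot:
    - [0, 0, 0]
    - [0, 0, 0]
    - [0, 0, 0]
    - [0, 0, 0]
    - [0, 0, 0]
    - [0, 0, 0]
    - [0, 0, 0]
    - [0, 0, 0]
    - [0, 0, 0]
    - [0, 0, 0]
  fingers: [-0.6, -0.6, -0.6, -0.6, -0.6, -0.6, -0.6, -0.6, -0.6, -0.6]

```text
time: 34.78
ee_pos: [0.4584, 0.2087, 0.0928]
orientation: [0.0, 0.001, 1.0, 0.0]
ft_force: [-0.4, -0.3, 0.1]
finger_gap: 0.0684
gripper_force: 0.0
```

```bash
python3 to.py .459 .2085 .06 90
```

```text
[-0.05 -0.02  3.28] yaw 89.9 rot -0.002 [-0.58  0.41  0.06  2.03 -0.04  0.71  1.07]
```

Request:
step_arm:
  translation:
    - [0, 0, 0.6]
    - [0, 0, 1.5]
    - [0, 0, 2.4]
    - [0, 0, 3.1]
    - [0, 0, 3.3]
    - [0, 0, 3.3]
    - [0, 0, 3.3]
    - [0, 0, 3.3]
    - [0, 0, 3.3]
    - [0, 0, 3.3]
  rot:
    - [0, 0, 0]
    - [0, 0, 0]
    - [0, 0, 0]
    - [0, 0, 0]
    - [0, 0, 0]
    - [0, 0, 0]
    - [0, 0, 0]
    - [0, 0, 0]
    - [0, 0, 0]
    - [0, 0, 0]
  fingers: [-0.6, -0.6, -0.6, -0.5, -0.3, -0.1, 0, 0.1, 0.2, 0.3]
  grip_force: 40

```text
time: 35.62
ee_pos: [0.4584, 0.2086, 0.0596]
orientation: [0.0, 0.001, 1.0, 0.0]
ft_force: [0.0, 0.3, -0.1]
finger_gap: 0.0296
gripper_force: 0.1
```

Request:
step_arm:
  translation:
    - [0, 0, 0]
    - [0, 0, 0]
    - [0, 0, 0]
    - [0, 0, 0]
    - [0, 0, 0]
    - [0, 0, 0]
    - [0, 0, 0]
    - [0, 0, 0]
    - [0, 0, -0.5]
    - [0, 0, -1]
  rot:
    - [0, 0, 0]
    - [0, 0, 0]
    - [0, 0, 0]
    - [0, 0, 0]
    - [0, 0, 0]
    - [0, 0, 0]
    - [0, 0, 0]
    - [0, 0, 0]
    - [0, 0, 0]
    - [0, 0, 0]
  fingers: [0.4, 0.5, 0.7, 1, 1, 1, 1, 1, 1, 1]

```text
time: 36.45
ee_pos: [0.4576, 0.208, 0.0692]
orientation: [-0.001, 0.001, 1.0, -0.0]
ft_force: [-0.5, -0.2, -0.1]
finger_gap: 0.0248
gripper_force: 39.2
```

Request:
step_arm:
  translation:
    - [0, 0, -1]
    - [0, 0, -2.5]
    - [0, 0, -4]
    - [0, 0, -6]
    - [0, 0, -8]
    - [0, 0, -10]
    - [0, 0, -12]
    - [0, 0, -14]
    - [0, 0, -15]
    - [0, 0, -15]
  rot:
    - [0, 0, 0]
    - [0, 0, 0]
    - [0, 0, 0]
    - [0, 0, 0]
    - [0, 0, 0]
    - [0, 0, 0]
    - [0, 0, 0]
    - [0, 0, 0]
    - [0, 0, 0]
    - [0, 0, 0]
  fingers: [1, 1, 1, 1, 1, 1, 1, 1, 1, 1]

```text
time: 37.28
ee_pos: [0.4592, 0.209, 0.2219]
orientation: [0.002, 0.001, 1.0, 0.001]
ft_force: [-0.8, 0.1, -0.9]
finger_gap: 0.0247
gripper_force: 39.3
```

```bash
python3 to.py .548 -.2158 .22 90
```

```text
[ -8.96 -42.46   0.13] yaw 89.9 rot -0.002 [-0.6   0.24  0.08  1.88 -0.02  1.01  1.06]
```

Request:
step_arm:
  translation:
    - [-0.3, -1.2, 0]
    - [-0.7, -3.2, 0]
    - [-1.2, -5.6, 0]
    - [-1.7, -8, 0]
    - [-2.2, -10.4, 0]
    - [-2.7, -12.8, 0]
    - [-3.2, -15.2, 0]
    - [-3.7, -17.6, 0]
    - [-4.2, -20, 0]
    - [-4.7, -22.4, 0]
  rot:
    - [0, 0, 0]
    - [0, 0, 0]
    - [0, 0, 0]
    - [0, 0, 0]
    - [0, 0, 0]
    - [0, 0, 0]
    - [0, 0, 0]
    - [0, 0, 0]
    - [0, 0, 0]
    - [0, 0, 0]
  fingers: [1, 1, 1, 1, 1, 1, 1, 1, 1, 1]

```text
time: 38.12
ee_pos: [0.504, -0.0169, 0.2181]
orientation: [-0.001, 0.001, 1.0, -0.0]
ft_force: [1.2, -0.5, -0.5]
finger_gap: 0.025
gripper_force: 39.3
```

Request:
step_arm:
  translation:
    - [-0.5, -2.4, 0]
    - [-1, -4.8, 0]
    - [-1.5, -7.2, 0]
    - [-2, -9.6, 0]
    - [-2.5, -12, 0]
    - [-3, -14.4, 0]
    - [-3.5, -16.8, 0]
    - [-4, -18.8, 0]
    - [-4.2, -19.8, 0]
    - [-4.2, -20.1, 0]
  rot:
    - [0, 0, 0]
    - [0, 0, 0]
    - [0, 0, 0]
    - [0, 0, 0]
    - [0, 0, 0]
    - [0, 0, 0]
    - [0, 0, 0]
    - [0, 0, 0]
    - [0, 0, 0]
    - [0, 0, 0]
  fingers: [1, 1, 1, 1, 1, 1, 1, 1, 1, 1]

```text
time: 38.95
ee_pos: [0.5457, -0.2186, 0.2182]
orientation: [-0.001, 0.002, 1.0, -0.0]
ft_force: [-0.1, 0.8, -0.7]
finger_gap: 0.0248
gripper_force: 39.3
```

Request:
step_arm:
  translation:
    - [0, 0, 0]
    - [0, 0, 0.5]
    - [0, 0, 2]
    - [0, 0, 3.5]
    - [0, 0, 5]
    - [0, 0, 6.5]
    - [0, 0, 8]
    - [0, 0, 9]
    - [0, 0, 9.5]
    - [0, 0, 9.5]
  rot:
    - [0, 0, 0]
    - [0, 0, 0]
    - [0, 0, 0]
    - [0, 0, 0]
    - [0, 0, 0]
    - [0, 0, 0]
    - [0, 0, 0]
    - [0, 0, 0]
    - [0, 0, 0]
    - [0, 0, 0]
  fingers: [1, 1, 1, 1, 1, 1, 1, 1, 1, 1]

```text
time: 39.78
ee_pos: [0.5458, -0.2154, 0.1232]
orientation: [-0.001, 0.0, 1.0, 0.0]
ft_force: [-0.1, 0.6, -0.2]
finger_gap: 0.025
gripper_force: 39.3
```

```bash
python3 v.py p4;python3 to.py .548 -.2158 .0735 90
```

```text
[ 0.54665179 -0.21635395  0.12474046] [-0.04525651 -0.82425756  0.33878873]
[-0.13  0.06  5.12] yaw 89.9 rot -0.001 [ 0.1   0.49  0.26  1.81 -0.16  0.87  2.01]
```

View pics/p4.png

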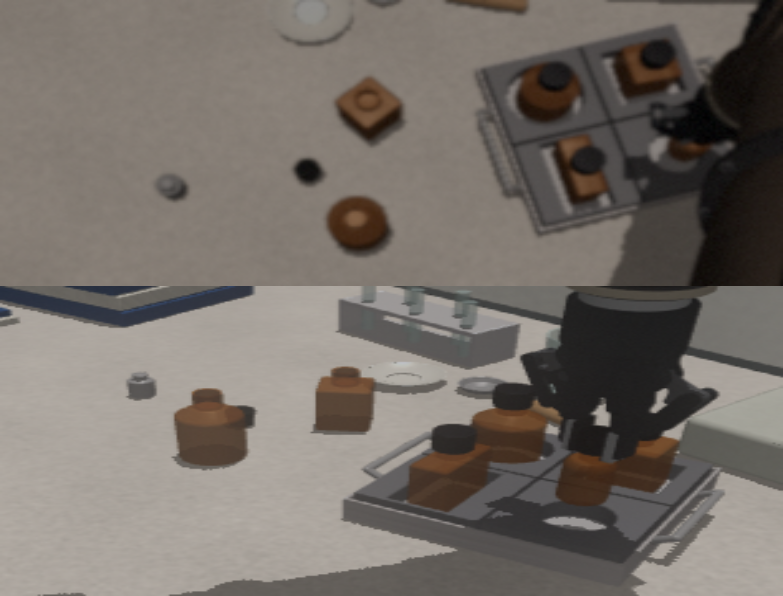

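The three placed bottles sit in their pockets, and the small bottle at (585,478) is over the small pocket.

Request:
step_arm:
  translation:
    - [-0.1, 0.05, 0.2]
    - [-0.1, 0.05, 0.7]
    - [-0.1, 0.05, 1.4]
    - [-0.1, 0.05, 2.1]
    - [-0.1, 0.05, 2.8]
    - [-0.1, 0.05, 3.4]
    - [-0.1, 0.05, 4]
    - [-0.1, 0.05, 4.4]
    - [-0.1, 0.05, 4.5]
    - [-0.1, 0.05, 4.5]
  rot:
    - [0, 0, 0]
    - [0, 0, 0]
    - [0, 0, 0]
    - [0, 0, 0]
    - [0, 0, 0]
    - [0, 0, 0]
    - [0, 0, 0]
    - [0, 0, 0]
    - [0, 0, 0]
    - [0, 0, 0]
  fingers: [1, 1, 1, 1, 1, 1, 1, 1, 1, 1]

```text
time: 40.72
ee_pos: [0.5471, -0.2161, 0.0789]
orientation: [-0.0, 0.001, 1.0, 0.0]
ft_force: [-0.0, -0.2, -0.5]
finger_gap: 0.0248
gripper_force: 39.3
```

Request:
step_arm:
  translation:
    - [0, 0, 0.1]
    - [0, 0, 0.2]
    - [0, 0, 0.3]
    - [0, 0, 0.4]
    - [0, 0, 0.5]
    - [0, 0, 0.6]
    - [0, 0, 0.6]
    - [0, 0, 0.6]
    - [0, 0, 0.6]
    - [0, 0, 0.6]
  rot:
    - [0, 0, 0]
    - [0, 0, 0]
    - [0, 0, 0]
    - [0, 0, 0]
    - [0, 0, 0]
    - [0, 0, 0]
    - [0, 0, 0]
    - [0, 0, 0]
    - [0, 0, 0]
    - [0, 0, 0]
  fingers: [1, 1, 1, 1, 1, 1, 1, 1, 1, 1]

```text
time: 41.55
ee_pos: [0.5477, -0.2162, 0.0737]
orientation: [0.0, 0.001, 1.0, -0.0]
ft_force: [-0.5, 0.2, 5.6]
finger_gap: 0.0249
gripper_force: 39.8
```

Request:
step_arm:
  translation:
    - [0, 0, 0]
    - [0, 0, 0]
    - [0, 0, 0]
    - [0, 0, 0]
    - [0, 0, 0]
    - [0, 0, 0]
    - [0, 0, 0]
    - [0, 0, 0]
    - [0, 0, 0]
    - [0, 0, 0]
  rot:
    - [0, 0, 0]
    - [0, 0, 0]
    - [0, 0, 0]
    - [0, 0, 0]
    - [0, 0, 0]
    - [0, 0, 0]
    - [0, 0, 0]
    - [0, 0, 0]
    - [0, 0, 0]
    - [0, 0, 0]
  fingers: [1, 0.3, 0.2, 0, -0.2, -0.3, -0.4, -0.4, -0.4, -0.4]

```text
time: 42.38
ee_pos: [0.5473, -0.2162, 0.0733]
orientation: [0.0, 0.001, 1.0, 0.0]
ft_force: [-0.2, -0.1, 0.4]
finger_gap: 0.0597
gripper_force: 0.0
```

Request:
step_arm:
  translation:
    - [0, 0, -0.5]
    - [0, 0, -1.5]
    - [0, 0, -3]
    - [0, 0, -5]
    - [0, 0, -7]
    - [0, 0, -9]
    - [0, 0, -11]
    - [0, 0, -13]
    - [0, 0, -15]
    - [0, 0, -16]
  rot:
    - [0, 0, 0]
    - [0, 0, 0]
    - [0, 0, 0]
    - [0, 0, 0]
    - [0, 0, 0]
    - [0, 0, 0]
    - [0, 0, 0]
    - [0, 0, 0]
    - [0, 0, 0]
    - [0, 0, 0]
  fingers: [-0.4, -0.4, -0.4, -0.4, -0.4, -0.4, -0.4, -0.4, -0.4, -0.4]

```text
time: 43.22
ee_pos: [0.5482, -0.2167, 0.2369]
orientation: [0.002, 0.001, 1.0, -0.001]
ft_force: [0.2, 0.1, 0.7]
finger_gap: 0.0595
gripper_force: 0.0
```

Request:
step_arm:
  translation:
    - [0, 3, 0]
    - [0, 6, 0]
    - [0, 9, 0]
    - [0, 12, 0]
    - [0, 15, 0]
    - [0, 18, 0]
    - [0, 21, 0]
    - [0, 23, 0]
    - [0, 24, 0]
    - [0, 24, 0]
  rot:
    - [0, 0, 0]
    - [0, 0, 0]
    - [0, 0, 0]
    - [0, 0, 0]
    - [0, 0, 0]
    - [0, 0, 0]
    - [0, 0, 0]
    - [0, 0, 0]
    - [0, 0, 0]
    - [0, 0, 0]
  fingers: [-0.4, -0.4, -0.4, -0.4, -0.4, -0.4, -0.4, -0.4, -0.4, -0.4]

```text
time: 44.05
ee_pos: [0.5476, 0.0264, 0.2334]
orientation: [-0.0, -0.001, 1.0, 0.0]
ft_force: [0.1, -1.0, 0.1]
finger_gap: 0.0598
gripper_force: 0.0
```

```bash
python3 v.py p5; python3 - <<'E'
from h import *
for n in('top','side'):
    p,d=capture(n);X=cloud(n,d)
    for t,c,z in [('round',(.6165,-.086),.126),('small',(.548,-.2158),.102),('square',(.647,-.186),.116),('flat',(.518,-.1157),.116),('oround',(.4536,.099),.1),('osq',(.597,.092),.09)]:
        q=X[(np.hypot(X[...,0]-c[0],X[...,1]-c[1])<.035)&(X[...,2]>z-.01)&(X[...,2]<z+.03)]
        if len(q):print(n,t,len(q),((q.max(0)+q.min(0))/2).round(4)[:2],'cap top',np.percentile(q[:,2],95).round(4),'expect',z)
E
```

```text
[0.54778779 0.02253456 0.23340157] [-0.55456396 -0.96891593  0.08847319]
top small 88 [ 0.5482 -0.2143] cap top 0.1043 expect 0.102
top square 128 [ 0.6483 -0.1835] cap top 0.1183 expect 0.116
top oround 44 [0.4549 0.0998] cap top 0.1018 expect 0.1
top osq 19 [0.5957 0.0962] cap top 0.0921 expect 0.09
side round 148 [ 0.6164 -0.0873] cap top 0.1253 expect 0.126
side small 160 [ 0.5471 -0.2173] cap top 0.1013 expect 0.102
side square 178 [ 0.6473 -0.1861] cap top 0.1154 expect 0.116
side flat 197 [ 0.5193 -0.1169] cap top 0.1152 expect 0.116
side oround 92 [0.453  0.0995] cap top 0.0985 expect 0.1
side osq 83 [0.5958 0.0901] cap top 0.0891 expect 0.09
```

View pics/p5.png

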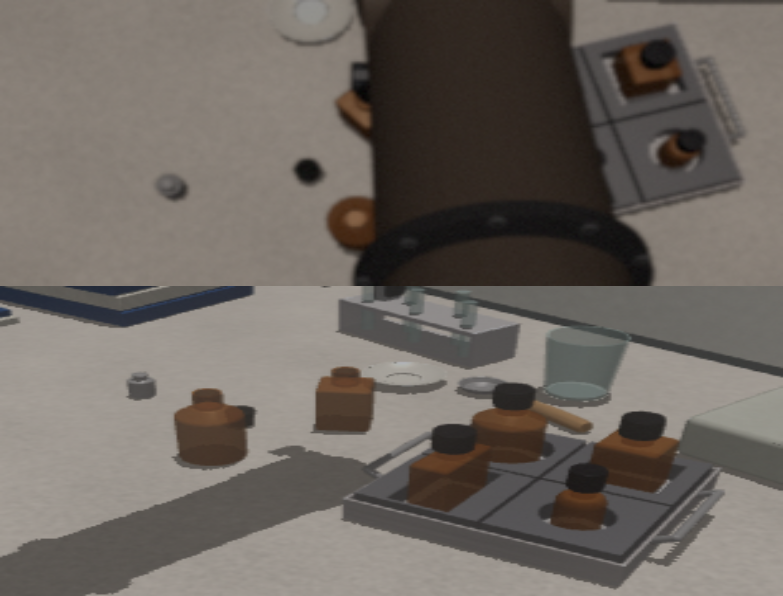

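All four bottles are upright and seated: cap heights are as expected and centres are within about 3 mm. The open bottles haven't moved.

```bash
python3 -c "
from workcell import *
print(hand_in())"
```

```text
the job is handed in; nothing more can be done
None
```

I packed all four capped bottles upright in their matching pockets and handed the job in; by the last camera check they were fully down and within about 3 mm of centre, with both open bottles where they started, but the hand-in gave no verdict.

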